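Turn a beam expander round on its breadboard

TASK

Turn this laser beam expander round so that it shrinks the beam instead: the large lens goes onto the base plate where the small lens stands now, the small lens onto the plate where the large lens stands now, and the pinhole onto the plate that is empty now. There is just that one spare plate to shift things through: set the components down only on base plates, never on the breadboard or the table. Leave each one upright, centred on its plate and square to the beam, and do not disturb the driver, the fork and the bottle lying beside the breadboard.

Things in the scene. Friction and masses are not known exactly. Their poses are not given: they have to be found in the camera images.
- small_lens: small lens: glass in a round black ring mount 32 mm across, 12 mm thick along the beam. Stands on a steel 50 x 50 x 8 mm foot plate with a post, all one loose piece; origin at the centre of the foot's underside, x along its optical axis (either way round), z up. Ring centre 62 mm above the origin, top with its set screw 81 mm; grip the ring across, level with its centre.
- large_lens: large lens: glass in a round black ring mount 60 mm across, 14 mm thick along the beam. Stands on a steel 50 x 50 x 8 mm foot plate with a post, all one loose piece; origin at the centre of the foot's underside, x along its optical axis (either way round), z up. Ring centre 62 mm above the origin, top with its set screw 95 mm; grip the ring across, level with its centre.
- pinhole: pinhole: steel disc in a square black mount 40 x 40 mm, 12 mm thick, brass thumbscrew on top. Stands on a steel 50 x 50 x 8 mm foot plate with a post, all one loose piece; origin at the centre of the foot's underside, x along its optical axis (either way round), z up. Square's centre 62 mm above the origin, top of the thumbscrew 94 mm; grip its two upright sides, level with the centre.
- plate_small: end plate next to the black laser; carries the small lens at the start. fixed dark steel base plate 50 x 50 x 10 mm on the breadboard; origin at the centre of its underside, top face 22 mm above the table; x along the beam from laser to screen, z up. The four plates stand in one row, 75 mm apart. The fixed laser stands 50 to 130 mm before this plate's centre, top 125 mm above the table.
- plate_pinhole: plate next to plate_small; carries the pinhole at the start. fixed dark steel base plate 50 x 50 x 10 mm on the breadboard; origin at the centre of its underside, top face 22 mm above the table; x along the beam from laser to screen, z up. The breadboard is 150 mm wide and 12 mm thick.
- plate_free: the plate that is empty at the start, third in the row, between plate_pinhole and plate_large. fixed dark steel base plate 50 x 50 x 10 mm on the breadboard; origin at the centre of its underside, top face 22 mm above the table; x along the beam from laser to screen, z up. 
- plate_large: end plate next to the white screen; carries the large lens at the start. fixed dark steel base plate 50 x 50 x 10 mm on the breadboard; origin at the centre of its underside, top face 22 mm above the table; x along the beam from laser to screen, z up. The fixed screen stands 73 mm beyond this plate's centre, top 114 mm above the table.
- driver: bystander: a screwdriver 150 mm long lying on the table beside the breadboard, loose; origin on the table under its middle.
- fork: bystander: a black clamping fork 80 x 32 x 10 mm lying on the table beside the breadboard, loose; origin at the centre of its underside.
- bottle: bystander: an amber glass bottle with a black cap, 36 mm across and 65 mm high, standing on the table beside the breadboard, loose; origin at the centre of its underside.
Things that resemble listed ones, but are neither listed nor needed, are in the scene too. Leave any green look-alike of the pinhole alone.

How it is judged:
At the end, for the whole second after the job is handed in: The large lens stands on plate_small, the small lens on plate_large and the pinhole on plate_free: each within 10 mm of the plate's centre, foot flat on the plate (within 4 mm of its top), upright within 0.1 rad, its optical axis within 0.2 rad of the beam, and at rest (horizontal distance between large_lens and plate_small below 0.01 m and z of large_lens in the frame of plate_small between 0.006 and 0.014 m and angle between each of large_lens, small_lens, pinhole's own z axis and vertical below 0.1 rad and angle between the x axis of large_lens and the x axis of plate_small, either way round below 0.2 rad and linear speed of each of large_lens, small_lens, pinhole below 0.02 m/s and angular speed of each of large_lens, small_lens, pinhole below 0.2 rad/s and horizontal distance between small_lens and plate_large below 0.01 m and z of small_lens in the frame of plate_large between 0.006 and 0.014 m and angle between the x axis of small_lens and the x axis of plate_large, either way round below 0.2 rad and horizontal distance between pinhole and plate_free below 0.01 m and z of pinhole in the frame of plate_free between 0.006 and 0.014 m and angle between the x axis of pinhole and the x axis of plate_free, either way round below 0.2 rad); the robot touches nothing.
It fails at once if a component was set down off the base plates, on the breadboard or the table (its foot came more than 5 mm below the plates' top) (z of any of small_lens, large_lens, pinhole in the frame of plate_free below 0.005 m).
It fails at once if a component was tipped over (more than 0.6 rad) (angle between any of small_lens, large_lens, pinhole's own z axis and vertical above 0.6 rad).
It fails at once if the driver, the fork or the bottle was moved by more than 20 mm (distance of any of driver, fork, bottle from where it was at the start of the episode above 0.02 m).
It also fails if it takes over 93 s, if anything falls off the work surface, if the arm or the gripper's body presses on something with over 40 N, if the wrist force passes 120 N, or if a joint passes its speed limit or range.

ROBOT

A 6-joint arm with a two-finger parallel gripper is mounted at the origin on the work surface. World frame = base frame: x ahead of the robot, y to its left, z up, the work surface at z = 0. Lengths are in m, angles in rad, forces in N, time in s.
With the tool pointing down it reaches from about 0.275 to 0.825 m from the base axis. Payload 5.2 kg.
Tool frame: the origin (TCP) lies at the very end of the fingers, on their centre line; the grasp point (between the pads) lies 19 mm behind it; z points along the fingers, y is the direction in which the jaws open and shut (so a half turn about z gives the same grasp; the last joint's range is limited). The gripper opens to 93 mm and grips with 3 to 60 N. Pads are 15 mm wide; open, the fingers measure 128 mm over their backs; the gripper's body (75 mm by 188 mm) begins 65 mm behind the grasp point.
Start: joints at [-1.461, 0.259, 1.535, -0, 1.348, -0.203], TCP at [0.169, -0.523, 0.219] pointing down, gripper open.
Joint ranges: [-3.14, 3.14], [-0.91, 2.08], [0.19, 2.58], [-1.22, 4.36], [0.22, 2.71], [-3.12, 3.12]. Speed limits (rad/s): [2.57, 2.57, 3.14, 3.14, 3.14, 3.14].

INTERFACE

Orientations are given as a rotation vector (axis times angle).
In Python, from bench import observe, capture, finish_job gives the robot as it stands.
- The arm moves only by the tool step_arm, never from a script. Its argument "series" is a list of rows, each a list of 3 entries, a list of its own where there are three numbers: the shift along the world's x, y, z in mm, then the turn, a rotation vector about the world's x, y, z in degrees, then the closure, from 0 (fully open) to 1 (shut). In form: [[[x, y, z], [ax, ay, az], fingers], ...]. A call has 1 to 12 rows; each row is the pose to reach, as a shift and turn from the pose commanded when the call began; what a row does not reach only later rows make up. A row lasts 1/8 s, in which the tool goes at most 62.5 mm and 10.7 degrees, less where a joint would pass 70% of its speed; a pose out of reach is approached as far as the arm can. A call with a gripper value outside its range is refused whole. The fingers move at their own pace and stop on an object; "grip_force" is the grip in N (left out, the last holds). Time passes only in rows, so rows that repeat a pose let the fingers close. It gives the time, the measured TCP pose, the force and the opening at its end, in the units of the state.
- observe(): the state, without advancing time (a new reading comes with each control period).
- capture(name): name is "scene" or "top"; returns a dict with "color" (384x512x3 uint8, blue, green, red), "camera_matrix" (3x3 intrinsics, pixels), "R" (3x3) and "t" (3): a world point X has camera coordinates R X + t. Camera axes: x right, y down, z forward; pixel columns grow to the right and rows downward; lengths in m; the calibration is good to about 2 mm. A picture is of the moment at which its call begins. There is no depth.
- finish_job(): hands the job in, once; it reports no verdict.
The state is a dict: "time": time; "q": joint angles; "joint_vel": joint speeds; "tau": joint torques, N m; "position": TCP position; "tool_rot": TCP orientation; "contact_force": force on the tool from outside, world axes, zero at the start; "torque": the same for the moment, N m; "width": opening from 0.0 (shut) to 1.0 (fully open).
Only numpy, scipy, OpenCV 4.12 (cv2) and the standard library are available. Lean on these libraries where they do the work, as an engineer would, in place of code of your own. Each camera call takes 0.05 s, during which the arm holds its last target.

## Working session

There is one attempt and no reset: what is moved stays moved. The work goes in short steps, Python scripts to look and compute and a tool call to move; the robot and the scene stay as the last step left them, time stands still between calls to the robot, and variables do not carry over. Pictures are saved under pics/ and viewed, and the job is handed in when it is done.

Besides the shell and the picture viewer there is one more tool, called after "Emit:" as name(argument=value, ...) on one line, values as JSON. step_arm: Moves the arm, as the interface text tells. Its arguments: {"type":"object","properties":{"series":{"type":"array","items":{"type":"array"}},"grip_force":{"type":"number"}},"required":["series"]}

```bash
mkdir -p pics; cat > h.py <<'E'
import numpy as np, cv2
from bench import observe, capture, finish_job
def shot(n,tag):
    c=capture(n); cv2.imwrite(f'pics/{tag}.png',c['color']); np.savez(f'pics/{tag}.npz',**c); return c
def ray(c,u,v,z):
    K,R,t=[np.array(c[k]) for k in('camera_matrix','R','t')]
    o=-R.T@t; d=R.T@np.linalg.inv(K)@np.array([u,v,1.]); s=(z-o[2])/d[2]; return o+s*d
def proj(c,X):
    K,R,t=[np.array(c[k]) for k in('camera_matrix','R','t')]
    p=K@(R@np.array(X)+t); return p[:2]/p[2]
E
python3 - <<'E'
from h import *
for n in('scene','top'):
    c=shot(n,n+'0'); print(n,-c['R'].T@c['t'],c['camera_matrix'][0])
    cv2.imwrite(f'pics/{n}0b.png',cv2.resize(c['color'],None,fx=1.5,fy=1.5,interpolation=cv2.INTER_CUBIC))
print(observe())
E
```

```text
scene [1.12472783 0.4228136  0.63686889] [448.91520989   0.         259.93446167]
top [0.44129665 0.05496245 1.09434044] [479.26684466   0.         254.52493707]
{'time': 0.1, 'q': array([-1.46083006e+00,  2.59277620e-01,  1.53594653e+00,  1.16488040e-05,
        1.34796908e+00, -2.02801118e-01]), 'joint_vel': array([-0.00036405, -0.00075176, -0.00392679, -0.00300189, -0.00033528,
       -0.00063751]), 'tau': array([ 2.11650455e-03, -4.38211155e+01, -2.84641010e+01,  7.19266478e-02,
        3.62437614e-02, -5.25260270e-05]), 'position': array([ 0.16920449, -0.52283396,  0.21790766]), 'tool_rot': array([-3.10167751e+00, -4.89040862e-01, -1.34414699e-04]), 'contact_force': array([-0.08426717, -0.24794947,  0.33376541]), 'torque': array([-0.01943871, -0.00896892,  0.00882175]), 'width': 0.9987788772763271}
```

View pics/scene0b.png

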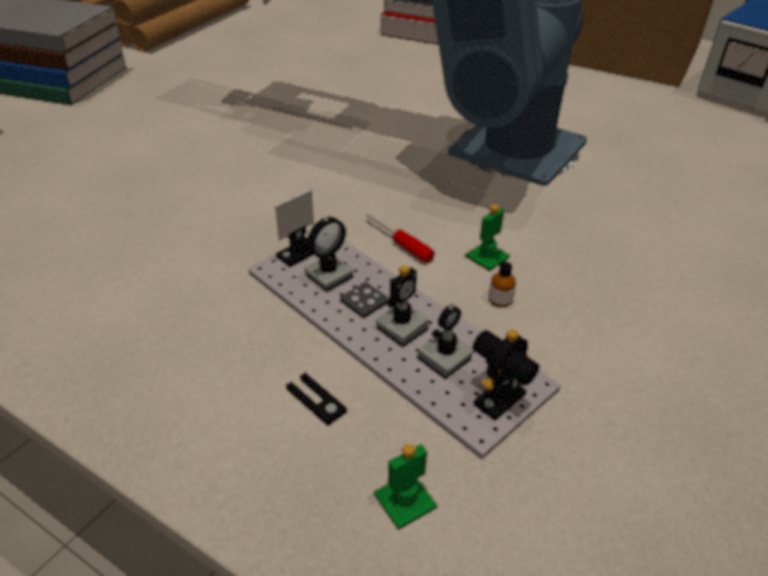

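View pics/top0b.png

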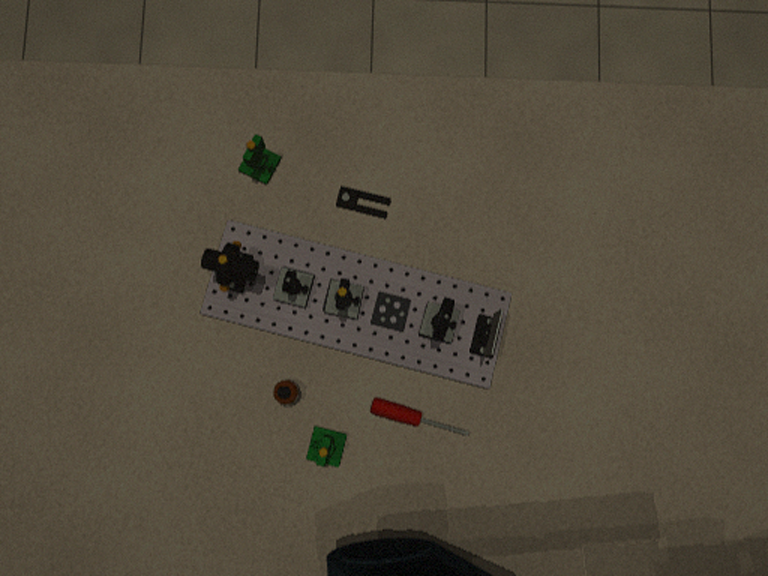

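The top view (1.5x pixels) shows the row running from the laser at (232,268) to the screen at (487,333): small lens (293,286), pinhole (343,298), free plate (390,311), large lens (440,320). The possible mix-ups are the green pinhole look-alikes at (260,160) and (326,447). I want the black mount with brass screw on the board at (343,298). Next is a close crop of it.

```bash
python3 - <<'E'
from h import *
c=cv2.imread('pics/top0.png')[140:265,125:350]
c=np.clip(c.astype(float)*2,0,255).astype('uint8')
cv2.imwrite('pics/topcrop.png',cv2.resize(c,None,fx=3.5,fy=3.5,interpolation=cv2.INTER_CUBIC))
c=cv2.imread('pics/scene0.png')[120:310,160:380]
cv2.imwrite('pics/scenecrop.png',cv2.resize(c,None,fx=3,fy=3,interpolation=cv2.INTER_CUBIC))
E
```

```text
(no output)
```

View pics/topcrop.png

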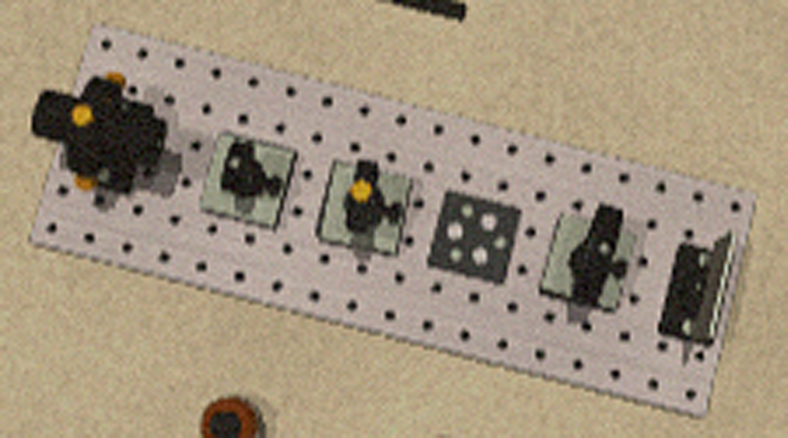

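View pics/scenecrop.png

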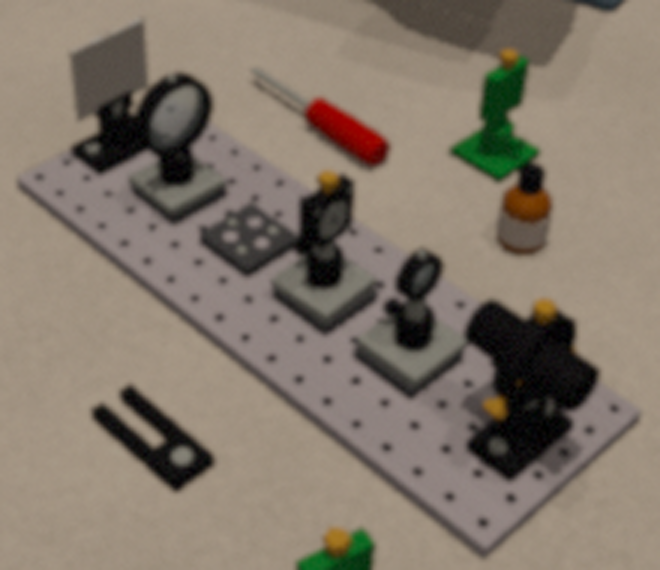

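The crops confirm the black pinhole with its brass screw at crop (362,190). The free plate is at crop (473,238), and the greenish steel feet are at about (250,180), (363,208) and (590,262). Next I measure the feet, the plate and the board.

```bash
python3 - <<'E'
from h import *
d=dict(np.load('pics/top0.npz')); im=d['color']
hsv=cv2.cvtColor(im,cv2.COLOR_BGR2HSV)
# board: pinkish
crop=lambda p:(125+p[0]/3.5-0.36,140+p[1]/3.5-0.36)
for name,p in [('TL',(97,23)),('TR',(755,193)),('BR',(706,416)),('BL',(30,240))]:
    print(name,ray(d,*crop(p),.012).round(4))
A=ray(d,*crop((97,23)),.012);B=ray(d,*crop((755,193)),.012);C=ray(d,*crop((706,416)),.012);D=ray(d,*crop((30,240)),.012)
for a,b in((A,B),(D,C),(A,D),(B,C)):
    v=b-a; print('len',np.linalg.norm(v).round(4),'ang',np.degrees(np.arctan2(v[1],v[0])).round(2))
for p in [(250,160),(280,170),(385,225),(473,260),(570,240)]:
    u,v=map(int,crop(p)); print(p,im[v,u],hsv[v,u])
lab=cv2.cvtColor(im,cv2.COLOR_BGR2LAB).astype(int)
print([lab[int(crop(p)[1]),int(crop(p)[0])] for p in [(280,170),(220,200),(330,220),(570,240),(473,210),(500,170),(300,250)]])
E
```

```text
TL [0.6841 0.2699 0.012 ]
TR [ 0.5852 -0.164   0.012 ]
BR [ 0.4399 -0.133   0.012 ]
BL [0.5401 0.3049 0.012 ]
len 0.4451 ang -102.84
len 0.4492 ang -102.88
len 0.1482 ang 166.37
len 0.1485 ang 167.98
(250, 160) [11 12 11] [60 21 12]
(280, 170) [56 66 67] [27 42 67]
(385, 225) [64 70 70] [30 22 70]
(473, 260) [22 25 22] [60 31 25]
(570, 240) [57 66 65] [33 35 66]
[array([ 71, 126, 134]), array([ 84, 124, 135]), array([ 83, 126, 134]), array([ 70, 126, 133]), array([ 71, 127, 133]), array([ 93, 128, 134]), array([ 97, 131, 130])]
```

```bash
cat > feet.py <<'E'
from h import *
def feet(d,tag,zs,pts):
    im=d['color']; s=4
    big=cv2.resize(im,None,fx=s,fy=s,interpolation=cv2.INTER_CUBIC)
    lab=cv2.cvtColor(cv2.GaussianBlur(big,(0,0),3),cv2.COLOR_BGR2LAB).astype(int)
    m=((lab[...,1]<=128)&(lab[...,0]>45)).astype('uint8')
    dark=(lab[...,0]<50).astype('uint8')
    return m,dark,big
E
python3 - <<'E'
from feet import *
d=dict(np.load('pics/top0.npz'))
m,dark,big=feet(d,0,0,0)
x0,y0,x1,y1=500,560,1400,1060
vis=np.clip(big.astype(float)*2,0,255).astype('uint8')
vis[...,2][m>0]=255; vis[...,0][dark>0]=255
cv2.imwrite('pics/mask.png',cv2.resize(vis[y0:y1,x0:x1],None,fx=.85,fy=.85))
E
```

```text
(no output)
```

View pics/mask.png

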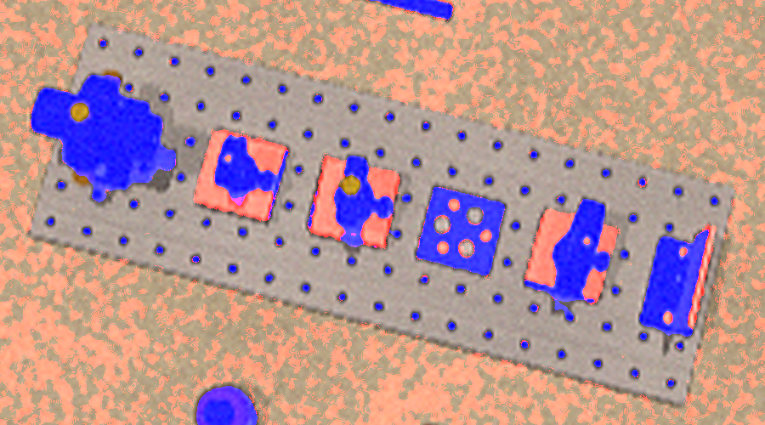

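The mask separates the feet (red) and the free plate (blue) cleanly. I fit rectangles to both.

```bash
cat >> feet.py <<'E'
def fit(d,centres):
    """centres: name->(u,v orig px, z, use_dark)"""
    m,dark,big=feet(d,0,0,0); out={}
    for n,(u,v,z,ud) in centres.items():
        w=np.zeros_like(m); cv2.circle(w,(int(u*4),int(v*4)),95,1,-1)
        mm=(dark if ud else m)&w
        mm=cv2.morphologyEx(mm,cv2.MORPH_OPEN,np.ones((7,7),np.uint8))
        nl,l,st,ce=cv2.connectedComponentsWithStats(mm)
        if ud: k=[1+np.argmax(st[1:,4])]
        else: k=[i for i in range(1,nl) if st[i,4]>250]
        p=cv2.findNonZero(np.isin(l,k).astype('uint8'))
        r=cv2.minAreaRect(p); b=cv2.boxPoints(r)
        W=np.array([ray(d,(x+.5)/4-.5,(y+.5)/4-.5,z) for x,y in b])
        e=W[1]-W[0]; f=W[2]-W[1]; a=np.degrees(np.arctan2(e[1],e[0]))
        out[n]=(W.mean(0),(a+45)%90-45,np.linalg.norm(e),np.linalg.norm(f))
        print(n,W.mean(0).round(4),'ang%90',round(out[n][1],2),'size',out[n][2].round(4),out[n][3].round(4))
    return out
E
python3 - <<'E'
from feet import *
d=dict(np.load('pics/top0.npz'))
c=lambda u,v:(125+u/3.5,140+v/3.5)
fit(d,{'small':(*c(250,180),.030,0),'pin':(*c(363,208),.030,0),'free':(*c(473,238),.022,1),'large':(*c(588,262),.030,0)})
P=[];
E
```

```text
small [0.5819 0.166  0.03  ] ang%90 -10.79 size 0.0533 0.0517
pin [0.5653 0.09   0.03  ] ang%90 -10.25 size 0.0524 0.0535
free [0.5495 0.019  0.022 ] ang%90 -12.28 size 0.05 0.0506
large [ 0.5357 -0.0535  0.03  ] ang%90 -14.84 size 0.0519 0.0519
```

```bash
python3 - <<'E'
from h import *
d=dict(np.load('pics/top0.npz')); s=dict(np.load('pics/scene0.npz'))
def brass(d,box):
    h=cv2.cvtColor(d['color'],cv2.COLOR_BGR2HSV); m=cv2.inRange(h,(12,120,50),(30,255,255)); x0,y0,x1,y1=box
    k=np.zeros_like(m);k[y0:y1,x0:x1]=m[y0:y1,x0:x1]; M=cv2.moments(k,True); return M['m10']/M['m00'],M['m01']/M['m00'],M['m00']
a=brass(d,(215,180,245,210)); b=brass(s,(255,170,285,192)); print(a,b)
K=lambda d:d['camera_matrix']@np.c_[d['R'],d['t']]
X=cv2.triangulatePoints(K(d),K(s),np.array(a[:2]),np.array(b[:2])); print((X[:3]/X[3]).ravel())
print(ray(d,*a[:2],.113))
c=lambda u,v:(125+u/3.5-.36,140+v/3.5-.36)
# top points of rings (top view, far/near extremes of black) 
print('large ring edges at z~.084',ray(d,*c(609,207),.09),ray(d,*c(577,290),.084))
for n,p in(('bottle',(287,392)),('driver',(395,411)),('drv tip',(468,432)),('fork',(363,202))): print(n,ray(d,p[0]/1.5,p[1]/1.5,.02))
from scipy.spatial.transform import Rotation as R
print(R.from_rotvec(observe()['tool_rot']).as_matrix().round(3))
E
```

```text
(227.63333333333333, 194.03333333333333, 30.0) (269.2307692307692, 180.02564102564102, 39.0)
[0.56528654 0.09130779 0.11289537]
[0.56606657 0.08988897 0.113     ]
large ring edges at z~.084 [ 0.56354135 -0.05962232  0.09      ] [ 0.51321779 -0.04174794  0.084     ]
bottle [0.42537808 0.16807279 0.02      ]
driver [0.40206276 0.00801761 0.02      ]
drv tip [ 0.37447048 -0.10035042  0.02      ]
fork [0.71630156 0.06511396 0.02      ]
[[ 0.951  0.308 -0.   ]
 [ 0.308 -0.951  0.002]
 [ 0.    -0.002 -1.   ]]
```

The brass screw triangulates to (0.565, 0.091, 0.113) and should be at z≈0.113, so that agrees. The plan is pinhole→free, small→plate_pinhole, large→plate_small, small→plate_large. I move above the pinhole first.

Emit:
step_arm(series=[[[33,51,0],[0,0,5],0],[[66,102,0],[0,0,10],0],[[99,153,0],[0,0,15],0],[[132,204,0],[0,0,20],0],[[165,255,0],[0,0,25],0],[[198,306,0],[0,0,30],0],[[231,357,0],[0,0,35],0],[[264,408,0],[0,0,40],0],[[297,460,0],[0,0,45],0],[[330,511,0],[0,0,50],0],[[363,562,0],[0,0,55],0],[[396,613,0],[0,0,59.5],0]], grip_force=20)

```text
time: 1.6
position: [0.5659, 0.0916, 0.2183]
tool_rot: [-2.448, -1.968, 0.001]
contact_force: [1.7, -0.2, -0.2]
width: 1.004
```

Emit:
step_arm(series=[[[0,0,0],[0,0,0],0],[[0,0,0],[0,0,0],0],[[0,0,0],[0,0,0],0]])

```text
time: 1.98
position: [0.5646, 0.0884, 0.2186]
tool_rot: [-2.453, -1.962, 0.001]
contact_force: [0.0, 0.1, 0.2]
width: 1.004
```

```bash
cat > st.py <<'E'
from h import *
from scipy.spatial.transform import Rotation as R
o=observe(); r=R.from_rotvec(o['tool_rot']).as_matrix()
print(o['time'],o['position'].round(4),'yyaw',np.degrees(np.arctan2(r[1,1],r[0,1])).round(2),'z',r[:,2].round(3),'w',round(o['width'],3),o['contact_force'].round(1),o['q'].round(2))
E
python3 st.py
```

```text
1.975 [0.5646 0.0884 0.2186] yyaw -12.69 z [-0.001 -0.    -1.   ] w 1.004 [0.  0.1 0.2] [-0.04  0.3   1.48 -0.    1.36  0.18]
```

Emit:
step_arm(series=[[[1,2,-25],[0,0,0],0],[[1,2,-50],[0,0,0],0],[[1,2,-75],[0,0,0],0],[[1,2,-100],[0,0,0],0],[[1,2,-120],[0,0,0],0],[[1,2,-140],[0,0,0],0],[[1,2,-153.5],[0,0,0],0],[[1,2,-153.5],[0,0,0],0],[[1,2,-153.5],[0,0,0],0]])

```text
time: 3.1
position: [0.5668, 0.0913, 0.0659]
tool_rot: [2.451, 1.963, 0.001]
contact_force: [0.2, 0.3, 0.0]
width: 1.002
```

```bash
python3 st.py; python3 - <<'E'
from h import *
a=shot('scene','g1')['color'][120:310,160:380]; b=shot('top','g1t')['color'][140:265,125:350]
b=np.clip(b.astype(float)*2,0,255).astype('uint8')
a=cv2.resize(a,(660,570)); cv2.imwrite('pics/g1a.png',a); cv2.imwrite('pics/g1b.png',cv2.resize(b,None,fx=3.5,fy=3.5))
E
```

```text
3.1 [0.5668 0.0913 0.0659] yyaw -12.61 z [ 0.001 -0.    -1.   ] w 1.002 [0.2 0.3 0. ] [-0.03  0.44  1.67  0.    1.03  0.19]
```

View pics/g1a.png

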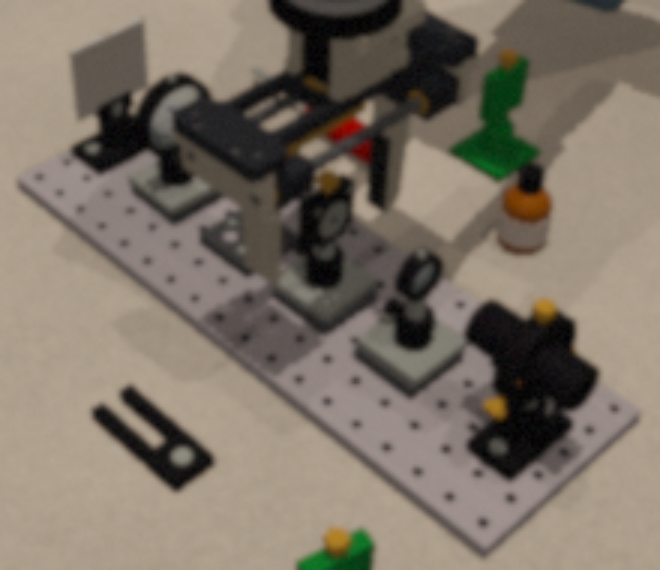

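The fingers straddle the pinhole mount at crop (325,210), and nothing else is between them. I close.

Emit:
step_arm(series=[[[0,0,0],[0,0,0],0.4],[[0,0,0],[0,0,0],0.5],[[0,0,0],[0,0,0],0.6],[[0,0,0],[0,0,0],0.7],[[0,0,0],[0,0,0],0.8],[[0,0,0],[0,0,0],0.8],[[0,0,0],[0,0,0],0.8],[[0,0,0],[0,0,0],0.8]], grip_force=25)

```text
time: 4.2
position: [0.5659, 0.0918, 0.0651]
tool_rot: [-2.451, -1.964, 0.001]
contact_force: [-1.0, 0.7, 1.0]
width: 0.431
```

```bash
python3 st.py
```

```text
4.2 [0.5659 0.0918 0.0651] yyaw -12.58 z [-0.001  0.    -1.   ] w 0.431 [-1.   0.7  1. ] [-0.03  0.44  1.67  0.    1.03  0.19]
```

The opening is 40 mm, which matches the mount. I lift a little and look.

Emit:
step_arm(series=[[[0,0,4],[0,0,0],0.8],[[0,0,10],[0,0,0],0.8],[[0,0,18],[0,0,0],0.8],[[0,0,24],[0,0,0],0.8],[[0,0,24],[0,0,0],0.8],[[0,0,24],[0,0,0],0.8]])

```text
time: 4.95
position: [0.5662, 0.0917, 0.0891]
tool_rot: [-2.451, -1.965, 0.0]
contact_force: [-1.0, 0.3, -1.7]
width: 0.431
```

```bash
python3 st.py; python3 - <<'E'
from h import *
a=shot('scene','g2')['color'][120:310,160:380]; shot('top','g2t')
cv2.imwrite('pics/g2a.png',cv2.resize(a,(660,570)))
E
```

```text
4.95 [0.5662 0.0917 0.0891] yyaw -12.58 z [-0.  0. -1.] w 0.431 [-1.   0.3 -1.7] [-0.03  0.42  1.65  0.    1.08  0.19]
```

View pics/g2a.png

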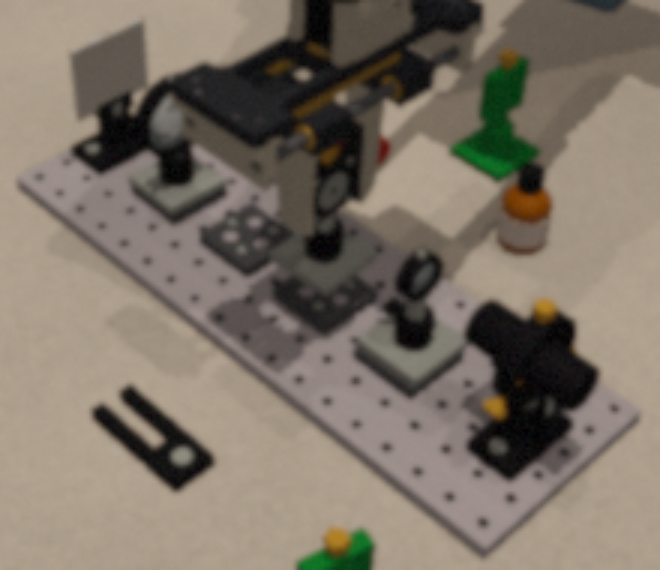

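The pinhole is held upright and plate_pinhole is visible beneath it at crop (325,295). I carry it to the free plate.

Emit:
step_arm(series=[[[-3,-12,0],[0,0,0],0.8],[[-7,-30,0],[0,0,0],0.8],[[-11,-48,0],[0,0,0],0.8],[[-14,-64,0],[0,0,0],0.8],[[-16.5,-72.5,0],[0,0,0],0.8],[[-16.5,-72.5,0],[0,0,0],0.8],[[-16.5,-72.5,-8],[0,0,0],0.8],[[-16.5,-72.5,-15],[0,0,0],0.8],[[-16.5,-72.5,-20],[0,0,0],0.8],[[-16.5,-72.5,-23],[0,0,0],0.8],[[-16.5,-72.5,-23.5],[0,0,0],0.8],[[-16.5,-72.5,-23.5],[0,0,0],0.8]])

```text
time: 6.55
position: [0.5499, 0.0192, 0.0657]
tool_rot: [2.451, 1.965, 0.0]
contact_force: [0.5, 0.5, -2.9]
width: 0.431
```

```bash
python3 st.py; python3 - <<'E'
from h import *
a=shot('scene','g3')['color'][120:310,160:380]; shot('top','g3t')
cv2.imwrite('pics/g3a.png',cv2.resize(a,(660,570)))
E
```

```text
6.55 [0.5499 0.0192 0.0657] yyaw -12.58 z [ 0. -0. -1.] w 0.431 [ 0.5  0.5 -2.9] [-0.17  0.41  1.73  0.    1.    0.05]
```

View pics/g3a.png

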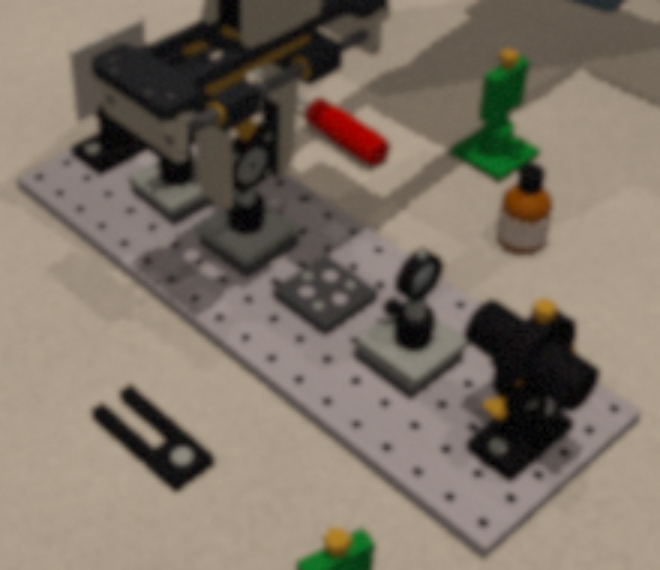

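The pinhole foot sits over the free plate at crop (248,235). I release it, lift 130 mm, and move towards the small lens, at (0.5815, 0.1655).

Emit:
step_arm(series=[[[0,0,-0.5],[0,0,0],0.8],[[0,0,-0.5],[0,0,0],0.5],[[0,0,-0.5],[0,0,0],0.3],[[0,0,-0.5],[0,0,0],0],[[0,0,-0.5],[0,0,0],0],[[0,0,-0.5],[0,0,0],0],[[0,0,15],[0,0,0],0],[[0,0,40],[0,0,0],0],[[0,0,70],[0,0,0],0],[[0,0,100],[0,0,0],0],[[0,0,110],[0,0,0],0]])

```text
time: 8.02
position: [0.5511, 0.019, 0.1786]
tool_rot: [2.449, 1.963, 0.005]
contact_force: [0.6, -0.7, -0.5]
width: 1.004
```

Emit:
step_arm(series=[[[6,25,0],[0,0,0],0],[[12,55,0],[0,0,0],0],[[18,85,0],[0,0,0],0],[[24,115,0],[0,0,0],0],[[30,140,0],[0,0,0],0],[[31.5,146,0],[0,0,0],0],[[31.5,146,0],[0,0,0],0],[[31.5,146,0],[0,0,0],0]])

```text
time: 9.02
position: [0.5811, 0.1642, 0.1755]
tool_rot: [2.452, 1.964, -0.001]
contact_force: [-0.4, -0.6, -0.1]
width: 1.001
```

```bash
python3 st.py; python3 - <<'E'
from feet import *
d=shot('top','g4t')
b=np.clip(d['color'][140:265,125:350].astype(float)*2,0,255).astype('uint8')
cv2.imwrite('pics/g4b.png',cv2.resize(b,None,fx=3.5,fy=3.5))
s=shot('scene','g4'); cv2.imwrite('pics/g4a.png',cv2.resize(s['color'][120:310,160:380],(660,570)))
E
```

```text
9.025 [0.5811 0.1642 0.1755] yyaw -12.62 z [-0.001 -0.    -1.   ] w 1.001 [-0.4 -0.6 -0.1] [ 0.09  0.38  1.46 -0.    1.29  0.31]
```

View pics/g4b.png

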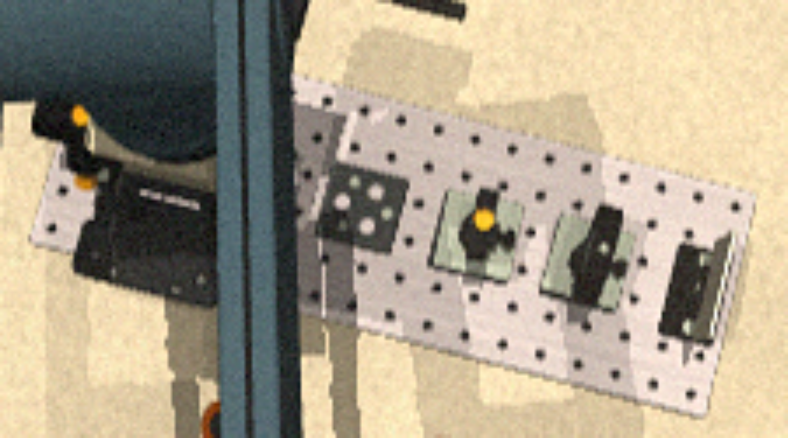

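View pics/g4a.png

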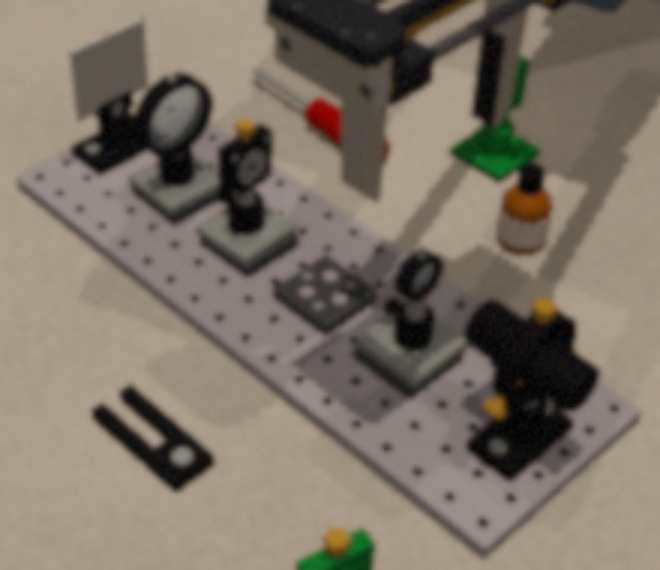

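The pinhole stands square on the free plate (top crop (480,232)), and plate_pinhole is empty at (363,208).

```bash
python3 - <<'E'
from feet import *
d=dict(np.load('pics/g4t.npz'));c=lambda u,v:(125+u/3.5,140+v/3.5)
d['color']=np.clip(d['color'].astype(float)*.9,0,255).astype('uint8')
m,dark,big=feet(d,0,0,0); L=cv2.cvtColor(d['color'],cv2.COLOR_BGR2LAB)
fit(d,{'plate_pin':(*c(363,208),.022,1),'pinfoot':(*c(480,236),.030,0),'large':(*c(588,262),.030,0)})
E
```

```text
plate_pin [0.5563 0.1088 0.022 ] ang%90 -13.36 size 0.078 0.0786
pinfoot [0.5482 0.0039 0.03  ] ang%90 -10.14 size 0.0526 0.0817
large [ 0.5355 -0.0533  0.03  ] ang%90 -15.22 size 0.0532 0.0528
```

Shadows and brighter exposure spoil the automatic fit (sizes of 78 and 82 mm are wrong), so I use corners read from the crop.

```bash
python3 - <<'E'
from h import *
d=dict(np.load('pics/g4t.npz'));c=lambda u,v:(125+u/3.5-.36,140+v/3.5-.36)
for n,z,P in(('plate_pin',.022,[(338,163),(409,180),(390,252),(317,233)]),('pinfoot',.03,[(449,188),(524,208),(508,283),(431,265)])):
    W=np.array([ray(d,*c(*p),z) for p in P]); print(n,W.mean(0).round(4),[np.linalg.norm(W[i]-W[i-1]).round(4) for i in range(4)],np.degrees(np.arctan2(*(W[1]-W[0])[1::-1])).round(1),np.degrees(np.arctan2(*(W[2]-W[3])[1::-1])).round(1))
E
```

```text
plate_pin [0.567  0.0908 0.022 ] [np.float64(0.0472), np.float64(0.0471), np.float64(0.0481), np.float64(0.0484)] -101.8 -102.9
pinfoot [0.5497 0.017  0.03  ] [np.float64(0.0507), np.float64(0.0497), np.float64(0.0492), np.float64(0.0503)] -103.3 -101.5
```

Both fit within 2 mm. I grasp the small lens.

Emit:
step_arm(series=[[[0.5,1.5,-20],[0,0,0],0],[[0.5,1.5,-45],[0,0,0],0],[[0.5,1.5,-70],[0,0,0],0],[[0.5,1.5,-90],[0,0,0],0],[[0.5,1.5,-105],[0,0,0],0],[[0.5,1.5,-110.5],[0,0,0],0.2],[[0.5,1.5,-110.5],[0,0,0],0.4],[[0.5,1.5,-110.5],[0,0,0],0.5]])

```text
time: 10.12
position: [0.5824, 0.1667, 0.066]
tool_rot: [2.451, 1.964, 0.002]
contact_force: [0.0, 0.5, -0.1]
width: 0.727
```

Emit:
step_arm(series=[[[0,0,0],[0,0,0],0.6],[[0,0,0],[0,0,0],0.7],[[0,0,0],[0,0,0],0.8],[[0,0,0],[0,0,0],0.85],[[0,0,0],[0,0,0],0.85],[[0,0,0],[0,0,0],0.85],[[0,0,5],[0,0,0],0.85],[[0,0,15],[0,0,0],0.85],[[0,0,24],[0,0,0],0.85],[[0,0,24],[0,0,0],0.85],[[0,0,24],[0,0,0],0.85]])

```text
time: 11.5
position: [0.5817, 0.1667, 0.0892]
tool_rot: [2.451, 1.965, 0.0]
contact_force: [-0.3, -0.3, -1.7]
width: 0.333
```

```bash
python3 st.py; python3 - <<'E'
from h import *
s=shot('scene','g5'); cv2.imwrite('pics/g5a.png',cv2.resize(s['color'][120:310,160:380],(660,570)))
E
```

```text
11.5 [0.5817 0.1667 0.0892] yyaw -12.58 z [ 0.  0. -1.] w 0.333 [-0.3 -0.3 -1.7] [ 0.09  0.47  1.57 -0.    1.11  0.31]
```

View pics/g5a.png

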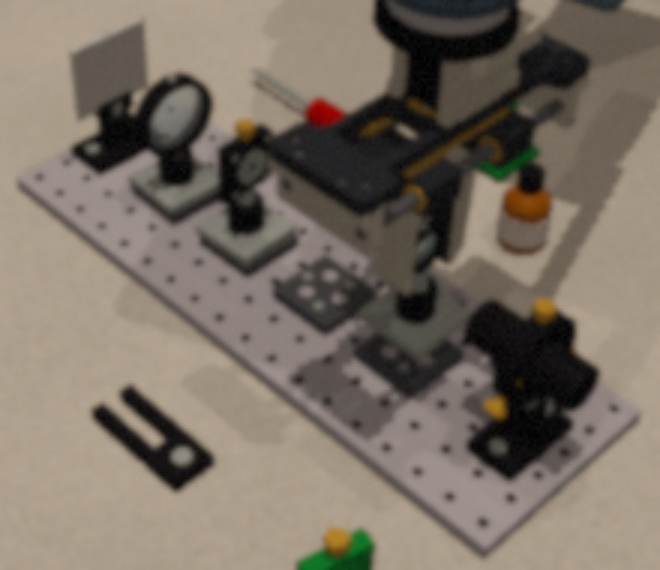

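The small lens is held (31 mm), level, with its plate visible below at crop (410,358). I carry it to plate_pinhole.

Emit:
step_arm(series=[[[-3,-12,0],[0,0,0],0.85],[[-7,-30,0],[0,0,0],0.85],[[-11,-50,0],[0,0,0],0.85],[[-14,-66,0],[0,0,0],0.85],[[-15.5,-74.5,0],[0,0,0],0.85],[[-15.5,-74.5,0],[0,0,0],0.85],[[-15.5,-74.5,-8],[0,0,0],0.85],[[-15.5,-74.5,-15],[0,0,0],0.85],[[-15.5,-74.5,-20],[0,0,0],0.85],[[-15.5,-74.5,-23],[0,0,0],0.85],[[-15.5,-74.5,-23.5],[0,0,0],0.85],[[-15.5,-74.5,-24],[0,0,0],0.85]])

```text
time: 13.05
position: [0.5664, 0.0922, 0.0652]
tool_rot: [2.451, 1.965, 0.0]
contact_force: [-0.5, 0.5, 0.4]
width: 0.338
```

```bash
python3 st.py; python3 - <<'E'
from h import *
s=shot('scene','g6'); cv2.imwrite('pics/g6a.png',cv2.resize(s['color'][120:310,160:380],(660,570)))
E
```

```text
13.05 [0.5664 0.0922 0.0652] yyaw -12.57 z [ 0. -0. -1.] w 0.338 [-0.5  0.5  0.4] [-0.03  0.44  1.67 -0.    1.03  0.19]
```

View pics/g6a.png

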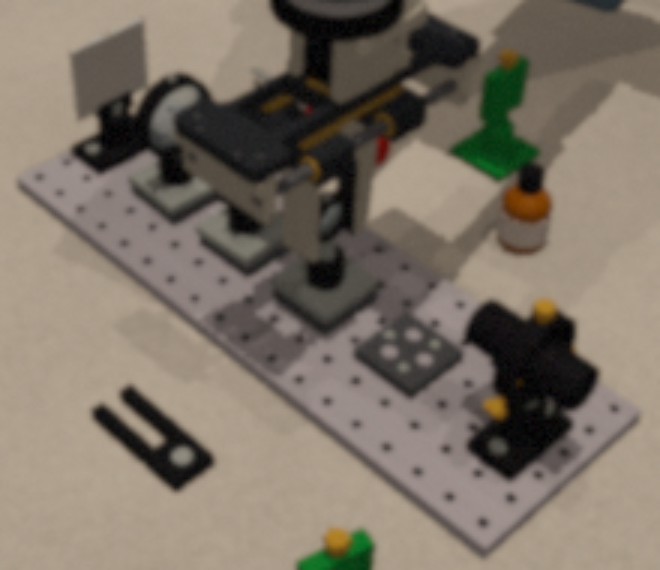

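The lens is seated on plate_pinhole at crop (325,290). I release it and go over to the large lens.

Emit:
step_arm(series=[[[0,0,0],[0,0,0],0.7],[[0,0,0],[0,0,0],0.5],[[0,0,0],[0,0,0],0.3],[[0,0,0],[0,0,0],0],[[0,0,0],[0,0,0],0],[[0,0,0],[0,0,0],0],[[0,0,15],[0,0,0],0],[[0,0,40],[0,0,0],0],[[0,0,70],[0,0,0],0],[[0,0,100],[0,0,0],0],[[0,0,110],[0,0,0],0]])

```text
time: 14.48
position: [0.5676, 0.0922, 0.1782]
tool_rot: [2.449, 1.963, 0.006]
contact_force: [-0.6, -0.3, -0.7]
width: 0.998
```

Emit:
step_arm(series=[[[-6,-25,0],[0,0,0],0],[[-12,-55,0],[0,0,0],0],[[-18,-85,0],[0,0,0],0],[[-24,-115,0],[0,0,0],0],[[-29,-138,0],[0,0,0],0],[[-30.5,-145,0],[0,0,0],0],[[-30.5,-145,0],[0,0,0],0],[[-30.5,-145,0],[0,0,0],0]])

```text
time: 15.48
position: [0.5358, -0.052, 0.1751]
tool_rot: [-2.45, -1.965, -0.0]
contact_force: [0.5, 0.2, -0.2]
width: 0.999
```

```bash
python3 st.py; python3 - <<'E'
from h import *
d=shot('top','g7t')
b=np.clip(d['color'][140:265,125:350].astype(float)*1.6,0,255).astype('uint8')
cv2.imwrite('pics/g7b.png',cv2.resize(b,None,fx=3.5,fy=3.5,interpolation=cv2.INTER_CUBIC))
s=shot('scene','g7'); cv2.imwrite('pics/g7a.png',cv2.resize(s['color'][120:310,160:380],(660,570)))
E
```

```text
15.475 [ 0.5358 -0.052   0.1751] yyaw -12.54 z [-0.  0. -1.] w 0.999 [ 0.5  0.2 -0.2] [-0.3   0.27  1.63  0.    1.24 -0.09]
```

View pics/g7b.png

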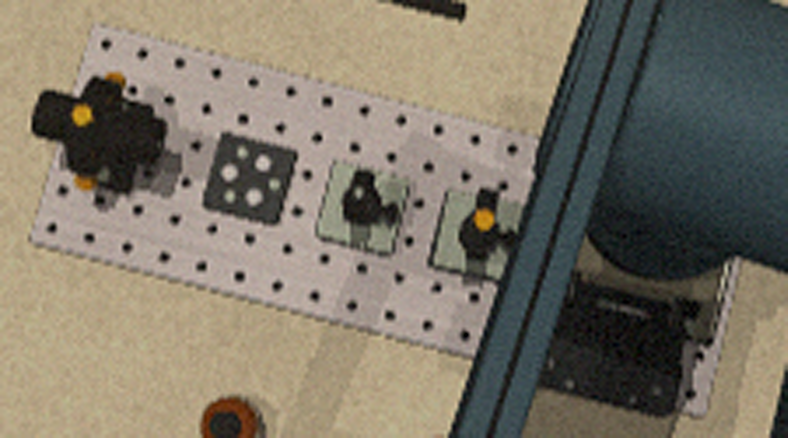

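View pics/g7a.png

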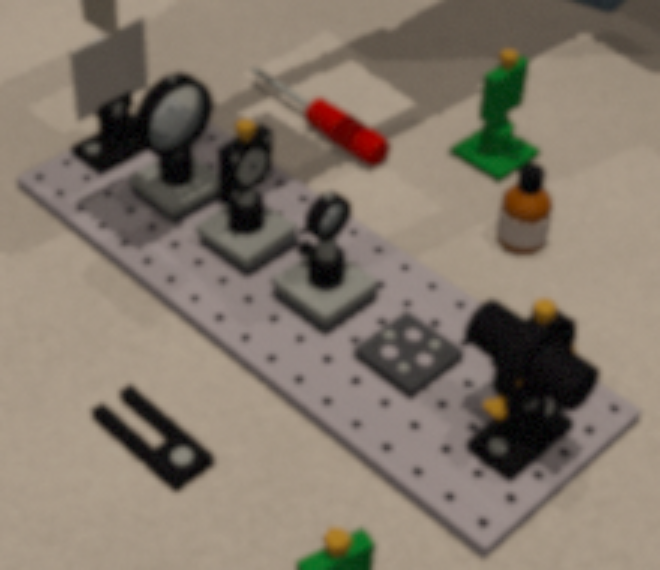

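The small lens is upright on plate_pinhole (crop (362,205)), and plate_small is free at (250,178). I measure plate_small.

```bash
python3 - <<'E'
from feet import *
d=dict(np.load('pics/g7t.npz'));c=lambda u,v:(125+u/3.5-.36,140+v/3.5-.36)
for n,z,P in(('plate_small',.022,[(221,133),(298,151),(280,225),(204,205)]),('smallfoot',.03,[(331,160),(409,178),(393,256),(314,236)])):
    W=np.array([ray(d,*c(*p),z) for p in P]); print(n,W.mean(0).round(4),[np.linalg.norm(W[i]-W[i-1]).round(4) for i in range(4)])
print(d['color'].mean())
fit(d,{'plate_small':(*c(250,178),.022,1),'smallfoot':(*c(361,207),.03,0)})
E
```

```text
plate_small [0.5832 0.1639 0.022 ] [np.float64(0.0479), np.float64(0.0511), np.float64(0.0493), np.float64(0.0505)]
smallfoot [0.5657 0.0916 0.03  ] [np.float64(0.05), np.float64(0.0513), np.float64(0.0511), np.float64(0.0519)]
84.94378492567274
plate_small [0.5774 0.1661 0.022 ] ang%90 -10.92 size 0.0368 0.0494
smallfoot [0.5658 0.0913 0.03  ] ang%90 -12.08 size 0.0525 0.0527
```

Emit:
step_arm(series=[[[0,-0.5,-15],[0,0,0],0],[[0,-0.5,-35],[0,0,0],0],[[0,-0.5,-55],[0,0,0],0],[[0,-0.5,-75],[0,0,0],0],[[0,-0.5,-92],[0,0,0],0],[[0,-0.5,-105],[0,0,0],0],[[0,-0.5,-110],[0,0,0],0],[[0,-0.5,-110],[0,0,0],0]])

```text
time: 16.58
position: [0.5357, -0.0532, 0.0649]
tool_rot: [-2.451, -1.965, 0.0]
contact_force: [-0.3, 0.1, 0.3]
width: 0.998
```

```bash
python3 st.py; python3 - <<'E'
from h import *
s=shot('scene','g8'); cv2.imwrite('pics/g8a.png',cv2.resize(s['color'][100:290,130:350],(660,570)))
E
```

```text
16.575 [ 0.5357 -0.0532  0.0649] yyaw -12.57 z [-0.  0. -1.] w 0.998 [-0.3  0.1  0.3] [-0.31  0.39  1.76  0.    0.99 -0.09]
```

View pics/g8a.png

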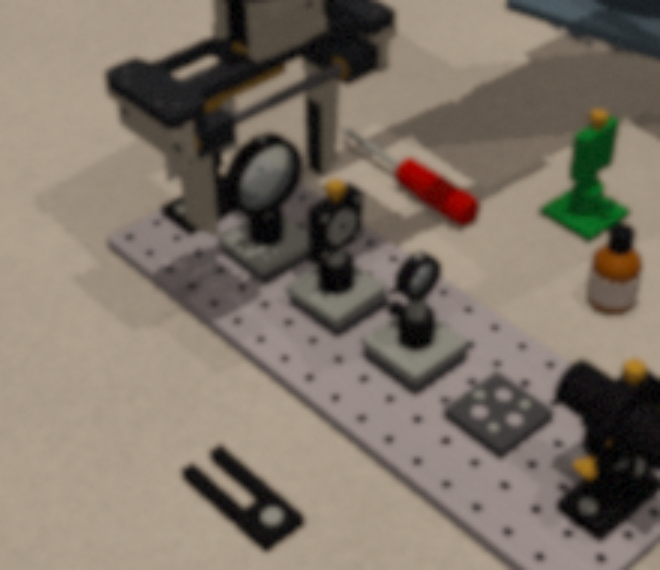

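The large lens sits between the open fingers at crop (262,175). I close and lift.

Emit:
step_arm(series=[[[0,0,0],[0,0,0],0.2],[[0,0,0],[0,0,0],0.3],[[0,0,0],[0,0,0],0.4],[[0,0,0],[0,0,0],0.5],[[0,0,0],[0,0,0],0.6],[[0,0,0],[0,0,0],0.6],[[0,0,0],[0,0,0],0.6],[[0,0,5],[0,0,0],0.6],[[0,0,15],[0,0,0],0.6],[[0,0,24],[0,0,0],0.6],[[0,0,24],[0,0,0],0.6],[[0,0,24],[0,0,0],0.6]], grip_force=30)

```text
time: 18.12
position: [0.5357, -0.0533, 0.0892]
tool_rot: [2.451, 1.965, 0.0]
contact_force: [-0.0, -0.1, -2.1]
width: 0.637
```

```bash
python3 st.py; python3 - <<'E'
from h import *
s=shot('scene','g9'); cv2.imwrite('pics/g9a.png',cv2.resize(s['color'][100:290,130:350],(660,570)))
E
```

```text
18.125 [ 0.5357 -0.0533  0.0892] yyaw -12.58 z [ 0. -0. -1.] w 0.637 [-0.  -0.1 -2.1] [-0.31  0.36  1.74 -0.    1.05 -0.09]
```

View pics/g9a.png

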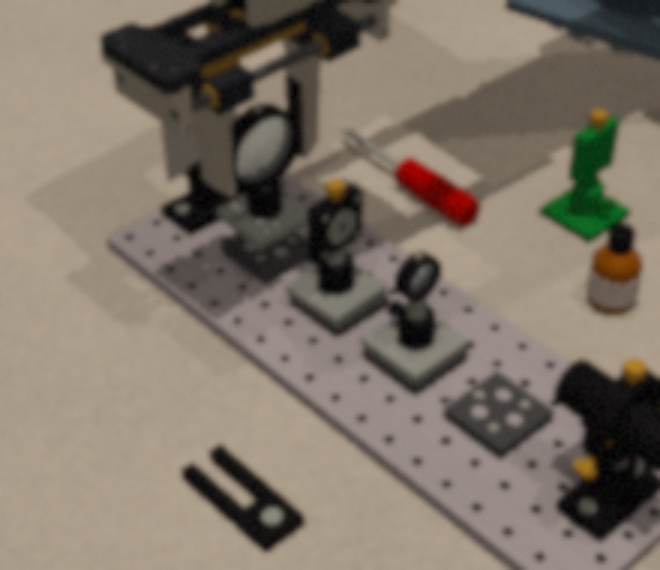

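The ring is held at 59 mm and hangs level. I lift clear of the others and carry it over the row to plate_small.

Emit:
step_arm(series=[[[0,0,15],[0,0,0],0.6],[[0,0,40],[0,0,0],0.6],[[0,0,65],[0,0,0],0.6],[[0,0,90],[0,0,0],0.6],[[0,0,108],[0,0,0],0.6],[[0,0,114],[0,0,0],0.6],[[0,0,114],[0,0,0],0.6]])

```text
time: 19.05
position: [0.5358, -0.0533, 0.2035]
tool_rot: [2.451, 1.964, 0.001]
contact_force: [1.0, 0.3, -3.1]
width: 0.638
```

Emit:
step_arm(series=[[[3,12,0],[0,0,0],0.6],[[8,35,0],[0,0,0],0.6],[[14,63,0],[0,0,0],0.6],[[20,93,0],[0,0,0],0.6],[[27,123,0],[0,0,0],0.6],[[33,153,0],[0,0,0],0.6],[[39,180,0],[0,0,0],0.6],[[44,202,0],[0,0,0],0.6],[[47,215,0],[0,0,0],0.6],[[47.5,218,0],[0,0,0],0.6],[[47.5,218,0],[0,0,0],0.6],[[47.5,218,0],[0,0,0],0.6]])

```text
time: 20.55
position: [0.5833, 0.1639, 0.2032]
tool_rot: [2.452, 1.963, -0.0]
contact_force: [-0.3, 0.4, -2.3]
width: 0.636
```

```bash
python3 st.py; python3 - <<'E'
from h import *
s=shot('scene','g10'); cv2.imwrite('pics/g10a.png',cv2.resize(s['color'][80:310,150:380],(600,600)))
E
```

```text
20.55 [0.5833 0.1639 0.2032] yyaw -12.63 z [-0. -0. -1.] w 0.636 [-0.3  0.4 -2.3] [ 0.09  0.37  1.42 -0.    1.35  0.31]
```

View pics/g10a.png

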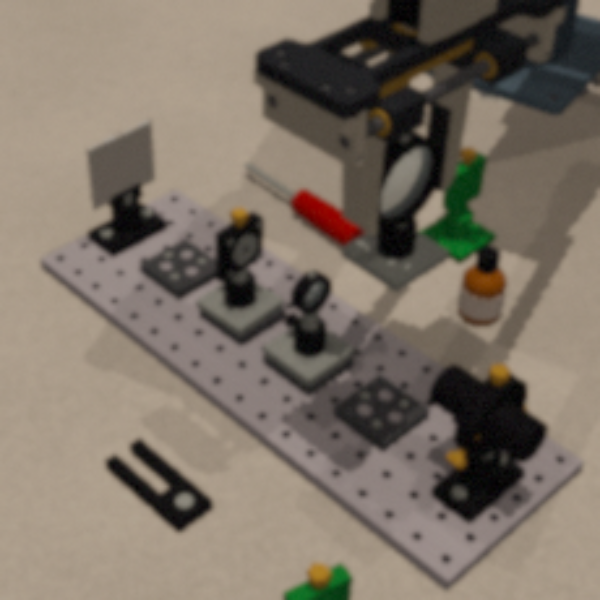

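The large lens hangs level above plate_small (crop (382,410)). I lower it to z=0.065, which is -138 mm.

Emit:
step_arm(series=[[[0,0.5,-15],[0,0,0],0.6],[[0,0.5,-40],[0,0,0],0.6],[[0,0.5,-65],[0,0,0],0.6],[[0,0.5,-90],[0,0,0],0.6],[[0,0.5,-110],[0,0,0],0.6],[[0,0.5,-122],[0,0,0],0.6],[[0,0.5,-130],[0,0,0],0.6],[[0,0.5,-135],[0,0,0],0.6],[[0,0.5,-137],[0,0,0],0.6],[[0,0.5,-138],[0,0,0],0.6],[[0,0.5,-138],[0,0,0],0.6]])

```text
time: 21.98
position: [0.5835, 0.1652, 0.0655]
tool_rot: [2.451, 1.965, 0.001]
contact_force: [-0.3, -0.3, -2.3]
width: 0.636
```

```bash
python3 st.py; python3 - <<'E'
from h import *
s=shot('scene','g11'); cv2.imwrite('pics/g11a.png',cv2.resize(s['color'][80:310,150:380],(600,600)))
E
```

```text
21.975 [0.5835 0.1652 0.0655] yyaw -12.58 z [ 0.001  0.    -1.   ] w 0.636 [-0.3 -0.3 -2.3] [0.09 0.49 1.59 0.   1.06 0.31]
```

View pics/g11a.png

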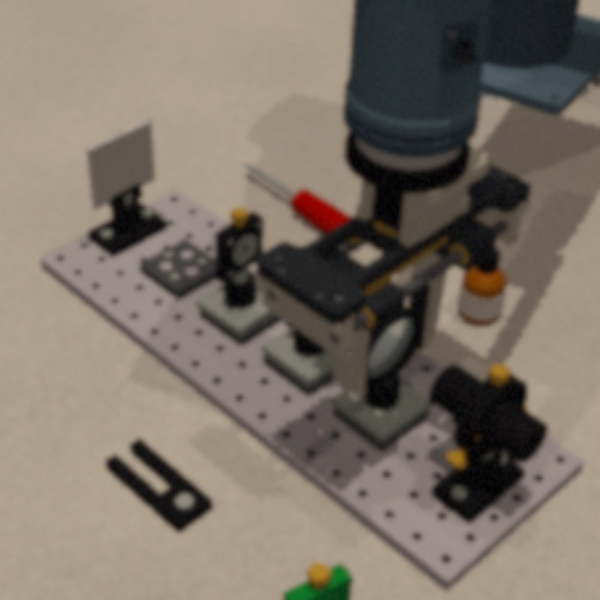

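It is just above or on its plate (crop (382,410)). I set it down the last millimetre, release, and go to the small lens.

Emit:
step_arm(series=[[[0,0,-0.5],[0,0,0],0.6],[[0,0,-0.7],[0,0,0],0.5],[[0,0,-0.7],[0,0,0],0.2],[[0,0,-0.7],[0,0,0],0],[[0,0,-0.7],[0,0,0],0],[[0,0,-0.7],[0,0,0],0],[[0,0,15],[0,0,0],0],[[0,0,40],[0,0,0],0],[[0,0,70],[0,0,0],0],[[0,0,100],[0,0,0],0],[[0,0,110],[0,0,0],0]])

```text
time: 23.4
position: [0.5846, 0.1654, 0.1783]
tool_rot: [2.449, 1.963, 0.007]
contact_force: [0.3, 1.2, -0.6]
width: 0.998
```

Emit:
step_arm(series=[[[-5,-20,0],[0,0,0],0],[[-11,-45,0],[0,0,0],0],[[-16,-67,0],[0,0,0],0],[[-17.5,-74,0],[0,0,0],0],[[-17.5,-74,0],[0,0,0],0],[[-17.5,-74,0],[0,0,0],0]])

```text
time: 24.15
position: [0.5657, 0.0916, 0.1748]
tool_rot: [-2.451, -1.965, 0.0]
contact_force: [1.1, -0.1, -0.4]
width: 1.002
```

```bash
python3 st.py; python3 - <<'E'
from h import *
d=shot('top','g12t')
b=np.clip(d['color'][140:265,125:350].astype(float)*1.6,0,255).astype('uint8')
cv2.imwrite('pics/g12b.png',cv2.resize(b,None,fx=3.5,fy=3.5,interpolation=cv2.INTER_CUBIC))
s=shot('scene','g12'); cv2.imwrite('pics/g12a.png',cv2.resize(s['color'][80:310,150:380],(600,600)))
E
```

```text
24.15 [0.5657 0.0916 0.1748] yyaw -12.57 z [-0.  0. -1.] w 1.002 [ 1.1 -0.1 -0.4] [-0.03  0.33  1.54  0.    1.27  0.18]
```

View pics/g12b.png

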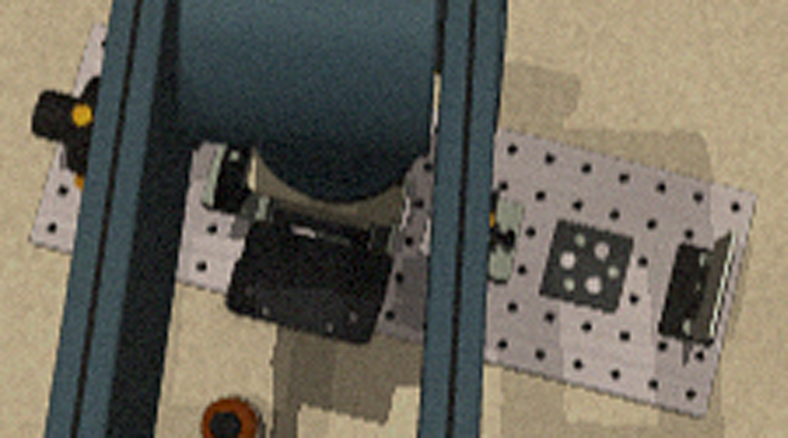

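View pics/g12a.png

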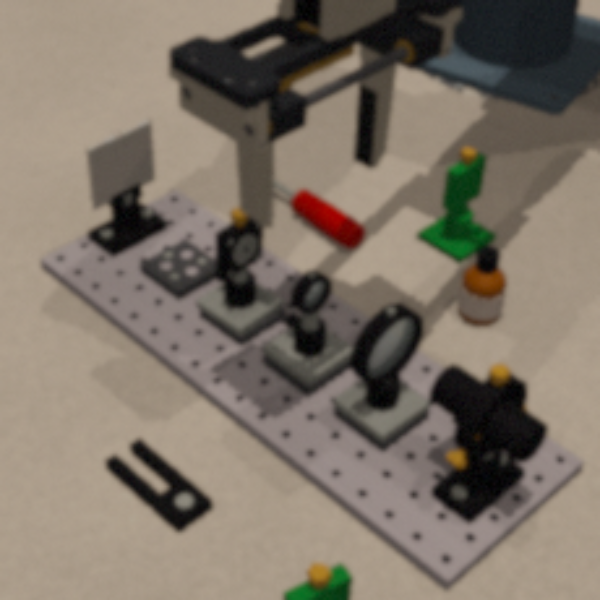

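The large lens stands upright on plate_small (crop (382,400)), and plate_large is clear at top crop (587,266). I grasp the small lens and measure plate_large.

Emit:
step_arm(series=[[[0,0,-20],[0,0,0],0],[[0,0,-45],[0,0,0],0],[[0,0,-70],[0,0,0],0],[[0,0,-90],[0,0,0],0],[[0,0,-105],[0,0,0],0],[[0,0,-109.5],[0,0,0],0.2],[[0,0,-109.5],[0,0,0],0.4],[[0,0,-109.5],[0,0,0],0.5]], grip_force=25)

```text
time: 25.25
position: [0.5664, 0.0912, 0.0665]
tool_rot: [2.451, 1.964, 0.002]
contact_force: [-0.5, 0.6, 0.1]
width: 0.729
```

Emit:
step_arm(series=[[[0,0,0],[0,0,0],0.6],[[0,0,0],[0,0,0],0.7],[[0,0,0],[0,0,0],0.8],[[0,0,0],[0,0,0],0.85],[[0,0,0],[0,0,0],0.85],[[0,0,0],[0,0,0],0.85],[[0,0,5],[0,0,0],0.85],[[0,0,15],[0,0,0],0.85],[[0,0,30],[0,0,0],0.85],[[0,0,50],[0,0,0],0.85],[[0,0,50],[0,0,0],0.85],[[0,0,50],[0,0,0],0.85]])

```text
time: 26.75
position: [0.5656, 0.0912, 0.1156]
tool_rot: [-2.451, -1.965, -0.0]
contact_force: [-0.3, 0.2, -1.4]
width: 0.335
```

```bash
python3 st.py; python3 - <<'E'
from feet import *
d=dict(np.load('pics/g12t.npz'));c=lambda u,v:(125+u/3.5-.36,140+v/3.5-.36)
for n,z,P in(('plate_large',.022,[(562,219),(635,239),(616,313),(540,294)]),):
    W=np.array([ray(d,*c(*p),z) for p in P]); print(n,W.mean(0).round(4),[np.linalg.norm(W[i]-W[i-1]).round(4) for i in range(4)])
fit(d,{'plate_large':(*c(588,266),.022,1)})
s=shot('scene','g13'); cv2.imwrite('pics/g13a.png',cv2.resize(s['color'][80:310,150:380],(600,600)))
E
```

```text
26.75 [0.5656 0.0912 0.1156] yyaw -12.58 z [ 0.  0. -1.] w 0.335 [-0.3  0.2 -1.4] [-0.03  0.39  1.62  0.    1.14  0.18]
plate_large [ 0.5332 -0.0547  0.022 ] [np.float64(0.0505), np.float64(0.0487), np.float64(0.0493), np.float64(0.0501)]
plate_large [ 0.5332 -0.0532  0.022 ] ang%90 -12.8 size 0.049 0.0494
```

View pics/g13a.png

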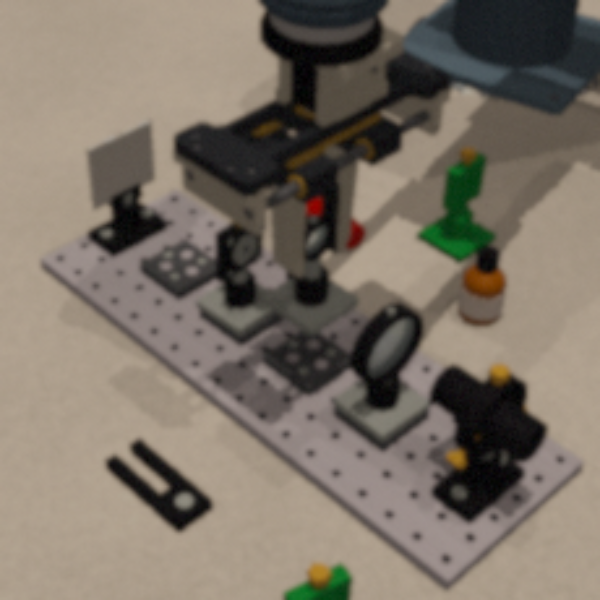

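The small lens is held (31 mm) and upright. I lift over the pinhole and carry it to plate_large at (0.533,-0.054).

Emit:
step_arm(series=[[[0,0,20],[0,0,0],0.85],[[0,0,45],[0,0,0],0.85],[[0,0,70],[0,0,0],0.85],[[0,0,85],[0,0,0],0.85],[[0,0,89],[0,0,0],0.85],[[0,0,89],[0,0,0],0.85]])

```text
time: 27.55
position: [0.5654, 0.0912, 0.2039]
tool_rot: [-2.451, -1.964, 0.001]
contact_force: [0.5, 0.3, -1.0]
width: 0.339
```

Emit:
step_arm(series=[[[-3,-12,0],[0,0,0],0.85],[[-8,-35,0],[0,0,0],0.85],[[-14,-63,0],[0,0,0],0.85],[[-20,-91,0],[0,0,0],0.85],[[-26,-117,0],[0,0,0],0.85],[[-31,-138,0],[0,0,0],0.85],[[-32.5,-145,0],[0,0,0],0.85],[[-32.5,-145,0],[0,0,0],0.85],[[-32.5,-145,0],[0,0,0],0.85]])

```text
time: 28.68
position: [0.5333, -0.0532, 0.2045]
tool_rot: [-2.451, -1.965, -0.0]
contact_force: [-0.3, -0.5, -1.4]
width: 0.337
```

```bash
python3 st.py
```

```text
28.675 [ 0.5333 -0.0532  0.2045] yyaw -12.55 z [-0.  0. -1.] w 0.337 [-0.3 -0.5 -1.4] [-0.31  0.24  1.59  0.    1.31 -0.09]
```

Emit:
step_arm(series=[[[0,-0.5,-15],[0,0,0],0.85],[[0,-0.5,-40],[0,0,0],0.85],[[0,-0.5,-65],[0,0,0],0.85],[[0,-0.5,-90],[0,0,0],0.85],[[0,-0.5,-110],[0,0,0],0.85],[[0,-0.5,-122],[0,0,0],0.85],[[0,-0.5,-130],[0,0,0],0.85],[[0,-0.5,-135],[0,0,0],0.85],[[0,-0.5,-137],[0,0,0],0.85],[[0,-0.5,-138],[0,0,0],0.85],[[0,-0.5,-138.5],[0,0,0],0.85]])

```text
time: 30.05
position: [0.5335, -0.0544, 0.0665]
tool_rot: [2.451, 1.964, 0.001]
contact_force: [0.3, 0.1, -1.2]
width: 0.336
```

```bash
python3 st.py; python3 - <<'E'
from h import *
s=shot('scene','g14'); cv2.imwrite('pics/g14a.png',cv2.resize(s['color'][80:310,150:380],(600,600)))
E
```

```text
30.05 [ 0.5335 -0.0544  0.0665] yyaw -12.58 z [ 0.001 -0.    -1.   ] w 0.336 [ 0.3  0.1 -1.2] [-0.31  0.39  1.76  0.    0.99 -0.09]
```

View pics/g14a.png

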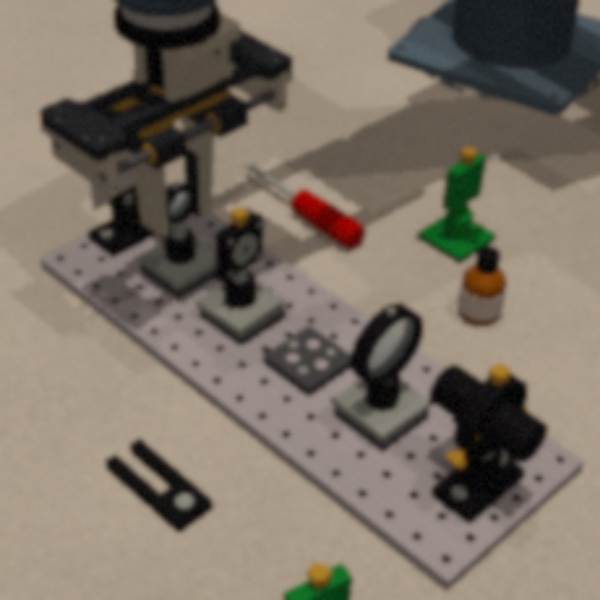

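The small lens foot is over plate_large at crop (180,262). I set it down, release, lift, and move clear of the top view.

Emit:
step_arm(series=[[[0,0,0],[0,0,0],0.85],[[0,0,-0.5],[0,0,0],0.7],[[0,0,-0.5],[0,0,0],0.5],[[0,0,-0.5],[0,0,0],0.2],[[0,0,-0.5],[0,0,0],0],[[0,0,-0.5],[0,0,0],0],[[0,0,-0.5],[0,0,0],0],[[0,0,15],[0,0,0],0],[[0,0,40],[0,0,0],0],[[0,0,70],[0,0,0],0],[[0,0,100],[0,0,0],0],[[0,0,130],[0,0,0],0]])

```text
time: 31.6
position: [0.5333, -0.0543, 0.1984]
tool_rot: [2.451, 1.964, 0.001]
contact_force: [0.0, -0.5, -0.3]
width: 1.0
```

Emit:
step_arm(series=[[[-15,-25,10],[0,0,0],0],[[-40,-60,10],[0,0,0],0],[[-65,-95,10],[0,0,0],0],[[-90,-130,10],[0,0,0],0],[[-115,-165,10],[0,0,0],0],[[-140,-200,10],[0,0,0],0],[[-165,-235,10],[0,0,0],0],[[-190,-270,10],[0,0,0],0],[[-215,-305,10],[0,0,0],0],[[-235,-330,10],[0,0,0],0],[[-235,-330,10],[0,0,0],0],[[-235,-330,10],[0,0,0],0]])

```text
time: 33.1
position: [0.2986, -0.3838, 0.2067]
tool_rot: [2.451, 1.964, 0.001]
contact_force: [-0.8, 1.2, -0.8]
width: 0.994
```

```bash
python3 st.py; python3 - <<'E'
from feet import *
d=shot('top','ft')
b=np.clip(d['color'][140:265,125:350].astype(float)*2,0,255).astype('uint8')
cv2.imwrite('pics/ftb.png',cv2.resize(b,None,fx=3.5,fy=3.5,interpolation=cv2.INTER_CUBIC))
s=shot('scene','fs'); cv2.imwrite('pics/fsa.png',cv2.resize(s['color'][80:310,150:380],(600,600)))
c=lambda u,v:(125+u/3.5,140+v/3.5)
fit(d,{'large':(*c(250,178),.03,0),'plate_pin':(*c(363,207),.022,1),'pin':(*c(473,238),.030,0),'small':(*c(588,262),.030,0)})
o=dict(np.load('pics/top0.npz'))['color'].astype(int); print(o.mean(),d['color'].mean())
E
```

```text
33.1 [ 0.2986 -0.3838  0.2067] yyaw -12.6 z [ 0.001 -0.    -1.   ] w 0.994 [-0.8  1.2 -0.8] [-1.14  0.15  1.7   0.    1.29 -0.92]
large [0.5834 0.1642 0.03  ] ang%90 -13.23 size 0.0516 0.0527
plate_pin [0.5664 0.0917 0.022 ] ang%90 -12.18 size 0.0501 0.0511
pin [0.5506 0.0178 0.03  ] ang%90 -9.88 size 0.0524 0.053
small [ 0.5335 -0.0537  0.03  ] ang%90 -11.77 size 0.0537 0.0517
73.52730475531683 72.45546298556857
```

View pics/ftb.png

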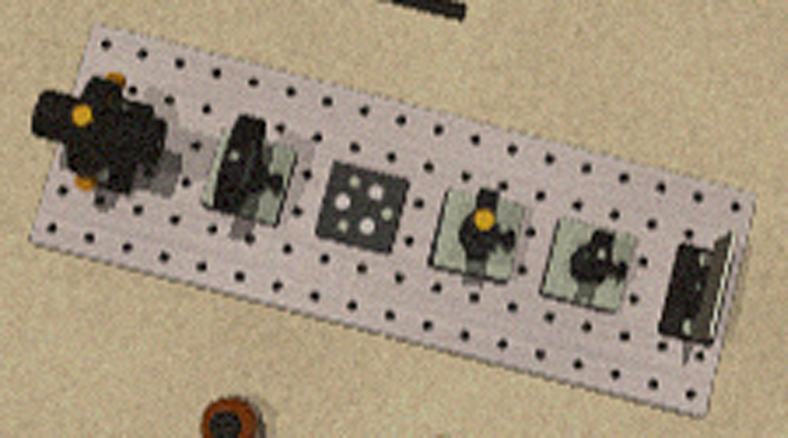

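View pics/fsa.png

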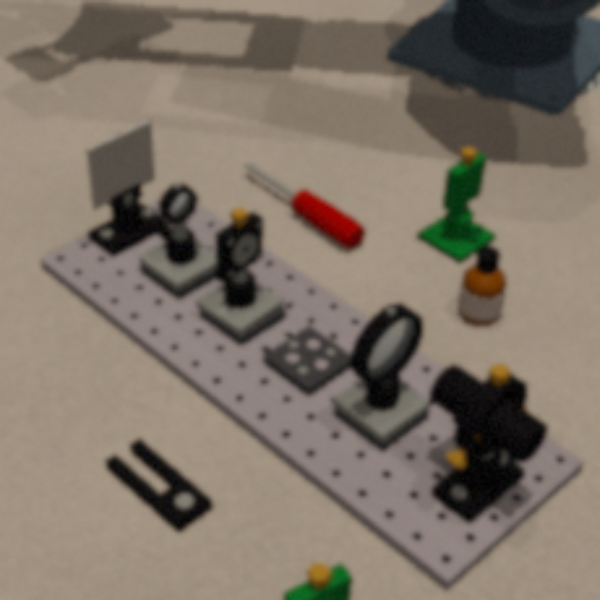

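All three stand upright on the right plates. The measured centres are within about 2 mm of the plates and the yaws within about 3°. The driver, fork and bottle look unmoved and the gripper is clear.

```bash
python3 - <<'E'
from h import *
a=dict(np.load('pics/scene0.npz'))['color']; b=dict(np.load('pics/fs.npz'))['color']
for n,(lo,hi,box) in {'red':((0,150,60),(8,255,255),(235,130,300,180)),'amber':((5,120,60),(18,255,255),(320,170,350,205))}.items():
    r=[]
    for im in(a,b):
        m=cv2.inRange(cv2.cvtColor(im,cv2.COLOR_BGR2HSV),lo,hi);k=np.zeros_like(m);x0,y0,x1,y1=box;k[y0:y1,x0:x1]=m[y0:y1,x0:x1];M=cv2.moments(k,True);r.append((round(M['m10']/M['m00'],1),round(M['m01']/M['m00'],1)))
    print(n,r)
print(finish_job())
E
```

```text
red [(275.2, 163.6), (275.1, 163.4)]
amber [(334.9, 189.0), (334.9, 188.9)]
the job is handed in; nothing more can be done
None
```

The beam expander is turned round and the job is handed in, at about 33 s on the robot's clock. It took four moves: pinhole to plate_free, small lens to plate_pinhole, large lens to plate_small, then small lens on to plate_large.

**Last checks:**
- **Position:** the three feet measured within about 2 mm of their plate centres. Yaw was within 1° of the beam for the two lenses and about 3° for the pinhole. All three looked upright in both views.
- **Bystanders:** the driver and the bottle shifted by 0.2 pixel or less. I compared the fork only by eye, and it looked unmoved.
- **Gripper:** open and clear of everything.

**Disagreements:** twice mid-task the automatic rectangle fit gave wrong plate or foot sizes, from shadow and changed exposure or from bright holes in a plate. I used hand-read corners there instead. The final fit on the unobstructed view gave correct sizes and agreed with those corners to about 2 mm.

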